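# Seat a lens tube in a V-block against its back stop

## Robot

A 6-joint arm with a two-finger parallel gripper is mounted at the origin on the work surface. World frame = base frame: x ahead of the robot, y to its left, z up, the work surface at z = 0. Lengths are in m, angles in rad, forces in N, time in s.
With the tool pointing down it reaches from about 0.35 to 0.775 m from the base axis. Payload 5.5 kg.
Tool frame: the origin (TCP) lies at the very end of the fingers, on their centre line; the grasp point (between the pads) lies 19 mm behind it; z points along the fingers, x is the direction in which the jaws open and shut, and the axes are right-handed (so a half turn about z gives the same grasp; the last joint's range is limited). The gripper opens to 85 mm and grips with 20 to 120 N. Pads are 22 mm wide; open, the fingers measure 114 mm over their backs; the gripper's body (76 mm by 85 mm) begins 54 mm behind the grasp point. The pads swing forward as they close: fully open they stand 13 mm farther back than shut.
Start: joints at [1.198, 0.313, 0.046, 1.304, 0, 1.431], TCP at [0.133, 0.56, 0.231] pointing down, gripper open.
Joint ranges: [-2.76, 2.76], [-0.86, 1.69], [-1.03, 1.26], [-2.2, 2.34], [-1.47, 1.5], [-3.14, 3.14]. Speed limits (rad/s): [2.57, 2.57, 3.14, 3.14, 3.14, 3.14].

## Interface

Orientations are given as a unit quaternion [w, x, y, z].
In Python, from workcell import monitor, eyes, ticket gives the robot as it stands.
- The arm moves only by the tool send_rows, never from a script. Its argument "targets" is a list of rows, each a list of 5 numbers: the shift along the world's x, y, z in m, then the turn about the world's z in degrees, then the closure in counts, from 0 (fully open) to 255 (shut). A call has 1 to 12 rows; each row shifts and turns the commanded pose from where the row before left it; what a row does not reach is not made up. A row lasts 1/10 s, in which the tool goes at most 50 mm and 8.59 degrees, less where a joint would pass 70% of its speed; a pose out of reach is approached as far as the arm can. A call is refused whole if a number of a shift passes 0.05 or a number of a turn 8.59, either way. A call with a gripper value outside its range is refused whole. The fingers move at their own pace and stop on an object; "newtons" is the grip in N (left out, the last holds). Time passes only in rows, so rows that do not move let the fingers close. It gives the time, the measured TCP pose, the force and the opening at its end, in the units of the state.
- monitor.get_state(): the state, without advancing time (a new reading comes with each control period).
- eyes.read_camera(name): name is "scene" or "top" or "wrist"; returns a dict with "img" (480x640x3 uint8, red, green, blue), "z_map" (480x640 float32, m along the optical axis (not along the pixel's ray), 0 where there is no reading), "camera_matrix" (3x3 intrinsics, pixels), "pose" (4x4, takes a point from camera to world coordinates); the wrist camera has in their place "T_tool_cam" (4x4, takes a point from camera to tool coordinates, whose origin is the TCP and whose axes are the tool frame's). Camera axes: x right, y down, z forward; pixel columns grow to the right and rows downward; lengths in m; the calibration is good to about 2 mm. The wrist camera is an equidistant fisheye: a pixel r from the principal point sees the ray r / f radians off the axis. A picture is of the moment at which its call begins: read the wrist's pose just before it.
- ticket.hand_in(): hands the job in, once; it reports no verdict.
Trained networks look in the newest picture that a camera, given by its name, has taken for a name from the list of things; names that differ only in an ending like _2 or _b are one class to them, and where a whole thing is asked for, a point or a joint stands for the part that bears it (a point fixed in the world has none). Each returns a list of dicts, best first, with "conf" (0 to 1); they miss things now and then, are a little off and sometimes report something else, mostly with a low value. They report only what shows in the picture. A call takes as long as a camera call. They do not tell look-alikes from the thing itself.
- eyes.spot_in(name, camera): "xyz" ([x, y, z] in m, in world coordinates, good to about 4 mm: the middle of the surface that is visible of it).
- eyes.tip_of(name, camera): "xyz" ([x, y, z] in m, in world coordinates, good to about 4 mm: a listed point, or the origin of a listed thing).
The state is a dict: "clock": time; "joint_pos": joint angles; "qvel": joint speeds; "tau": joint torques, N m; "tcp_pos": TCP position; "orientation": TCP orientation; "wrist_force": force on the tool from outside, world axes, zero at the start; "ft_torque": the same for the moment, N m; "finger_gap": finger opening in m.
Only numpy, scipy, OpenCV 4.12 (cv2) and the standard library are available. Lean on these libraries where they do the work, as an engineer would, in place of code of your own. Each camera call takes 0.05 s, during which the arm holds its last target.

## Task

Take the lens tube out of its storage cradle and lay it in the groove of the V-block, tapered nose towards the back stop. Push it along the groove, under the spring roller, until it is fully home on both flanks and against the back stop; press it home on the stop firmly for a moment (about 10 N) but never hard (20 N or more), then let go of it. Leave the other things on the bench where they are.

Things in the scene. Friction and masses are not known exactly. Their poses are not given: they have to be found in the camera images.
- tube_center (a point): Centre (on the axis, half-way along) of the loose lens tube: bare aluminium cylinder, 40 mm diameter, 110 mm long, about 0.25 kg. x runs along its axis towards the tapered nose (last 14 mm taper from 40 to 30 mm diameter; glass window in the face); the other end is flat, three fine dark rings near it. Starts lying in the cradle; grip it across from above near its middle.
- vblock: Fixed dark steel V-block. Origin on the bench under its middle, x along the groove towards the back stop, z up. Base plate 76 mm wide, 12 mm high, x from -100 to 120 mm. The 90-degree groove opens upward, x from -95 to 80 mm. Its rail is only 37 mm wide and its upper edges lie 13 mm below the seated tube's axis, so fingers pass down either side. Its flanks are slippery.
- groove (a point): Point of the V-block at its x = 0 on the groove's axis, 60 mm above the bench: the axis of a tube seated on both flanks passes through it. Axes as the V-block's.
- bridge (a point): Point on the groove's axis (60 mm above the bench) under the aluminium bridge with the spring roller, at the V-block's x = 36 mm. Bridge posts at y = +/-32 mm, each 6 mm thick and 12 mm along x; crossbar top 106 mm above the bench, roller stem up to 118 mm when lifted. Axes as the V-block's.
- stop_plate (a point): Point on the groove's axis in the fixed upright plate at the V-block's x = 106 mm. Through it a brass screw carries the back stop: a rigid white pad, 20 mm wide, 30 mm high, 8 mm thick, centred on the groove's axis, its face looking to -x. The screw is set differently each time: the face lies 26 to 54 mm before this point (V-block x = 52 to 80 mm), not reported: feel for it.
- roller (a joint): Lift of the spring roller, m: 0 at rest, its underside 17 mm above the groove's axis; about 0.003 with the full tube under it. Roller 12 mm diameter, 22 mm long across the groove; it bears down with 1.5 N at rest, 2.4 N when lifted 3 mm. The nose's face touches it from V-block x = 40 mm; wedging under it (to x = 50 mm) takes up to about 7 N of push, sliding on about 2 to 4 N until the stop.
- cradle: Fixed black plastic cradle, base plate 120 x 70 x 8 mm, origin on the bench under its middle, x along the tube it holds (nose to +x). Two V-shaped yokes, 8 mm thick and 37 mm wide, at x = +/-44 mm carry the tube with its axis 50 mm above the bench; between them the tube is free on both sides for fingers.
- post_base: Bystander: loose steel post, 19 mm diameter, on a round foot of 56 mm diameter, 55 mm high; origin at its underside.
- lens_pot: Bystander: loose grey round pot with lid, 64 mm diameter, 32 mm high; origin at its underside.
- driver: Bystander: loose screwdriver lying on the bench along its x.
Things that resemble listed ones, but are neither listed nor needed, are in the scene too. Leave any orange or turquoise look-alike of the part that bears tube_center alone.

How it is judged:
By the outcome, as a careful person would: the job done as asked, in the order asked, and still so for the second after the job is handed in, with the robot touching nothing.
It also fails if it takes over 72 s, if anything falls off the work surface, if the arm or the gripper's body presses on something with over 40 N, if the wrist force passes 120 N, or if a joint passes its speed limit or range.

## Working session

There is one attempt and no reset: what is moved stays moved. The work goes in short steps, Python scripts to look and compute and a tool call to move; the robot and the scene stay as the last step left them, time stands still between calls to the robot, and variables do not carry over. Pictures are saved under pics/ and viewed, and the job is handed in when it is done.

Besides the shell and the picture viewer there is one more tool, called after "Request:" as name(argument=value, ...) on one line, values as JSON. send_rows: Moves the arm, as the interface text tells. Its arguments: {"type":"object","properties":{"targets":{"type":"array"},"newtons":{"type":"number"}},"required":["targets"]}

```bash
mkdir -p pics; ls; cat > h.py <<'E'
import numpy as np, cv2, pickle
from workcell import monitor, eyes, ticket
def snap(cam,fn=None):
    r=eyes.read_camera(cam)
    if fn: cv2.imwrite('pics/'+fn,r['img'][:,:,::-1])
    pickle.dump(r,open(cam+'.pkl','wb'))
    return r
def px2w(r,u,v,z=None):
    K=r['camera_matrix']; z=r['z_map'][v,u] if z is None else z
    p=np.array([(u-K[0,2])/K[0,0]*z,(v-K[1,2])/K[1,1]*z,z,1]); return (r['pose']@p)[:3]
def w2px(r,p):
    c=np.linalg.inv(r['pose'])@np.append(p,1); q=r['camera_matrix']@c[:3]; return q[:2]/q[2]
E
python3 - <<'E'
from h import *
np.set_printoptions(precision=4,suppress=True)
print(monitor.get_state())
for c in ('top','scene'):
    r=snap(c,c+'0.png')
    print(c,r['pose'])
    for n in ('tube_center','vblock','groove','bridge','stop_plate','cradle','post_base','lens_pot','driver'):
        print(n,[(np.round(d['xyz'],3),round(d['conf'],2)) for d in eyes.tip_of(n,c)][:4])
E
```

```text
pics
{'clock': 0.0, 'joint_pos': array([1.1984, 0.314 , 0.0449, 1.3036, 0.    , 1.4312]), 'qvel': array([-0.0009,  0.0003, -0.0005,  0.0008, -0.0027, -0.0008]), 'tau': array([ -0.0003, -48.063 ,  29.8534,   0.0194,  -0.0002,  -0.    ]), 'tcp_pos': array([0.1325, 0.559 , 0.2304]), 'orientation': array([ 0.0005,  0.7845,  0.6202, -0.0008]), 'wrist_force': array([-0.3965, -0.1207,  0.2658]), 'ft_torque': array([-0.0555,  0.0347,  0.0804]), 'finger_gap': 0.085507757593914}
top [[-0.0172 -0.9766  0.2143  0.3791]
 [-0.9998  0.0159 -0.0079 -0.0102]
 [ 0.0044 -0.2144 -0.9767  1.0968]
 [ 0.      0.      0.      1.    ]]
tube_center [(array([ 0.562, -0.266,  0.021]), 0.78), (array([0.568, 0.023, 0.018]), 0.77), (array([ 0.577, -0.121,  0.05 ]), 0.68), (array([0.629, 0.216, 0.06 ]), 0.19)]
vblock [(array([0.592, 0.213, 0.002]), 0.61)]
groove [(array([0.588, 0.216, 0.061]), 0.95), (array([ 0.803, -0.008, -0.002]), 0.21)]
bridge [(array([ 0.559, -0.448, -0.006]), 0.17)]
stop_plate [(array([0.698, 0.21 , 0.055]), 0.78)]
cradle [(array([ 0.574, -0.122,  0.004]), 0.72), (array([ 0.59 ,  0.21 , -0.00
[... 251 characters left out ...]
0.699  -0.715   1.0592]
 [ 0.      0.      0.      1.    ]]
tube_center [(array([ 0.412, -0.089,  0.018]), 0.97), (array([ 0.559, -0.264,  0.021]), 0.7), (array([0.568, 0.028, 0.022]), 0.63), (array([ 0.578, -0.125,  0.047]), 0.61)]
vblock [(array([ 0.592,  0.213, -0.002]), 0.77), (array([0.587, 0.214, 0.057]), 0.58), (array([0.555, 0.4  , 0.001]), 0.43)]
groove []
bridge [(array([0.627, 0.215, 0.062]), 0.94)]
stop_plate [(array([0.699, 0.213, 0.061]), 0.85)]
cradle [(array([ 0.576, -0.124, -0.   ]), 0.91), (array([0.556, 0.401, 0.002]), 0.58)]
post_base [(array([ 0.805, -0.008, -0.002]), 0.7)]
lens_pot [(array([ 0.558,  0.402, -0.001]), 0.7)]
driver [(array([ 0.557, -0.452,  0.001]), 0.88)]
```

View pics/top0.png

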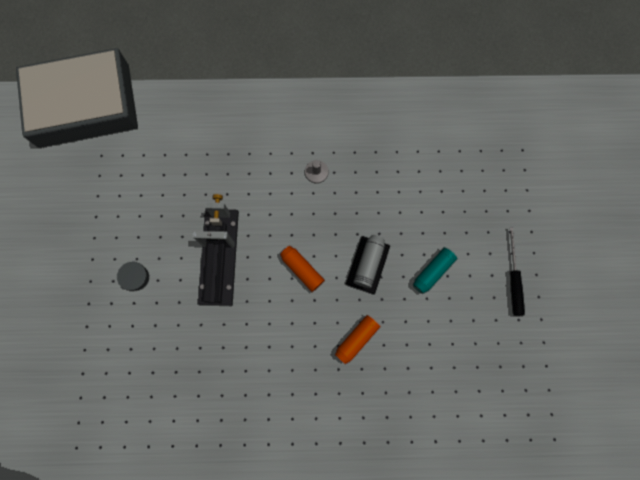

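View pics/scene0.png

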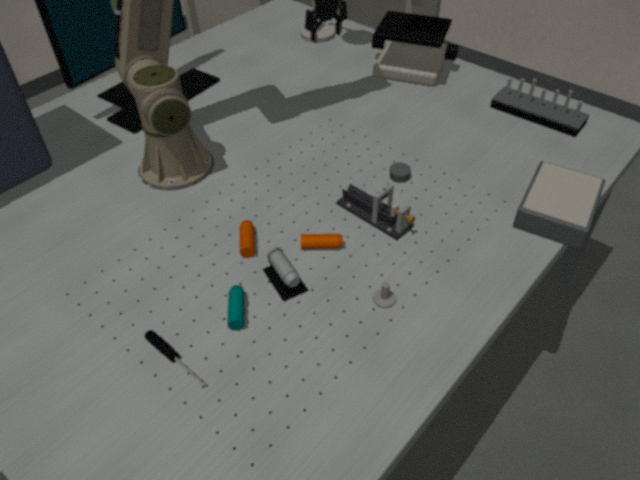

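The tube lies in the black cradle in the top view at about (369,262), its nose near (376,240), pointing to +x. The V-block is at about (217,257), with the bridge and stop towards +x. Next I'll measure the axes from depth.

```bash
python3 - <<'E'
from h import *
np.set_printoptions(precision=4,suppress=True)
r=pickle.load(open('top.pkl','rb'))
im=r['img'][:,:,::-1]
a=cv2.resize(im[190:320,185:255],None,fx=5.5,fy=4.5,interpolation=cv2.INTER_CUBIC)
a=cv2.resize(im[190:320,185:255],None,fx=4.5,fy=4.5,interpolation=cv2.INTER_CUBIC)
b=cv2.resize(im[220:310,335:405],None,fx=5.5,fy=5.5,interpolation=cv2.INTER_CUBIC)
h=max(a.shape[0],b.shape[0]); pad=lambda q:cv2.copyMakeBorder(q,0,h-q.shape[0],0,0,cv2.BORDER_CONSTANT)
cv2.imwrite('pics/crop0.png',np.hstack([pad(a),pad(b)]))
def cloud(r):
    z=r['z_map'];K=r['camera_matrix'];v,u=np.mgrid[:480,:640]
    P=np.stack([(u-K[0,2])/K[0,0]*z,(v-K[1,2])/K[1,1]*z,z],-1)
    return P@r['pose'][:3,:3].T+r['pose'][:3,3],z>0
for cam in('top','scene'):
    r=pickle.load(open(cam+'.pkl','rb'))
    W,ok=cloud(r)
    # tube
    m=ok&(abs(W[...,0]-.577)<.08)&(abs(W[...,1]+.123)<.06)&(W[...,2]>.052)&(W[...,2]<.09)
    p=W[m]; c=p[:,:2].mean(0); U,S,V=np.linalg.svd(p[:,:2]-c); d=V[0]*np.sign(V[0][0])
    t=(p[:,:2]-c)@d
    print(cam,'tube n',m.sum(),c,'yaw',np.degrees(np.arctan2(d[1],d[0])),'ext',t.min(),t.max(),'ctr',c+d*(t.min()+t.max())/2,'ztop',np.percentile(p[:,2],[50,95,99]),'w',np.ptp((p[:,:2]-c)@np.array([-d[1],d[0]])))
    # cradle base + vblock base rectangles
    for nm,cc,zz,R in(('cradle',(.575,-.123),(.004,.014),.09),('vbase',(.60,.212),(.007,.018),.14),('vrail',(.58,.212),(.03,.06),.12),('high',(.63,.212),(.09,.13),.12)):
        m=ok&(np.hypot(W[...,0]-cc[0],W[...,1]-cc[1])<R)&(W[...,2]>zz[0])&(W[...,2]<zz[1])
        p=W[m].astype(np.float32); 
        if len(p)<5: print(nm,len(p));continue
        print(cam,nm,len(p),cv2.minAreaRect(p[:,:2].copy()),p.min(0),p.max(0))
E
```

```text
top tube n 907 [ 0.5744 -0.12  ] yaw -19.627583070019597 ext -0.052324052597232516 0.05833251971282544 ctr [ 0.5772 -0.121 ] ztop [0.0661 0.0708 0.0723] w 0.03947669162079413
top cradle 732 ((0.5741985440254211, -0.12480983138084412), (0.1415235698223114, 0.16736848652362823), 65.5013656616211) [ 0.4888 -0.2     0.004 ] [ 0.657  -0.0413  0.0135]
top vbase 1484 ((0.6010233163833618, 0.2139454036951065), (0.2017102837562561, 0.20762062072753906), 44.689056396484375) [0.4905 0.0742 0.007 ] [0.711 0.332 0.018]
top vrail 1194 ((0.5954521894454956, 0.21017944812774658), (0.20047830045223236, 0.07027105987071991), 5.122730731964111) [0.4953 0.178  0.03  ] [0.6979 0.2479 0.0597]
top high 254 ((0.626833438873291, 0.2127506285905838), (0.07023929059505463, 0.01505790464580059), 87.49319458007812) [0.6185 0.1775 0.0935] [0.6358 0.2477 0.1182]
scene tube n 606 [ 0.5811 -0.1268] yaw -18.45979064993341 ext -0.06422539162935594 0.05374026832883815 ctr [ 0.5761 -0.1252] ztop [0.066  0.0714 0.0735] w 0.040264920464021706
scene cradle 606 ((0.5698983073234558, -0.12355303019285202), (0.17210669815540314, 0.16515371203422546), 85.23444366455078) [ 0.4865 -0.2109  0.004 ] [ 0.652  -0.0364  0.0138]
scene vbase 681 ((0.6184574365615845, 0.20281845331192017), (0.21541714668273926, 0.17045874893665314), 42.2774543762207) [0.4891 0.0914 0.007 ] [0.7132 0.3212 0.018 ]
scene vrail 699 ((0.5947839021682739, 0.20754633843898773), (0.19971728324890137, 0.07856488227844238), 6.704668998718262) [0.4945 0.1727 0.0301] [0.6972 0.2515 0.0597]
scene high 165 ((0.6422094106674194, 0.19773869216442108), (0.060554854571819305, 0.10117939114570618), 45.91252517700195) [0.6173 0.1744 0.0901] [0.6996 0.25   0.1188]
```

View pics/crop0.png

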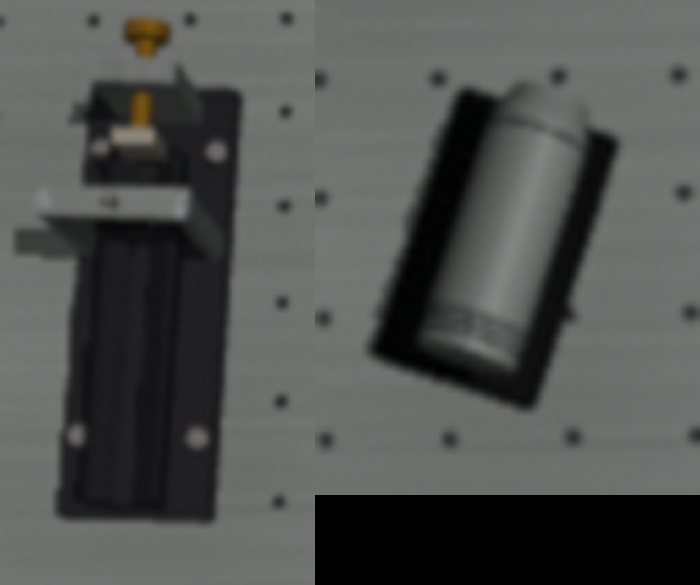

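```bash
cat >> h.py <<'E'
def cloud(r):
    z=r['z_map'];K=r['camera_matrix'];v,u=np.mgrid[:480,:640]
    P=np.stack([(u-K[0,2])/K[0,0]*z,(v-K[1,2])/K[1,1]*z,z],-1)
    return P@r['pose'][:3,:3].T+r['pose'][:3,3],z>0
def plane(r,uv,h):
    K=r['camera_matrix'];u=np.asarray(uv,float)
    d=np.stack([(u[:,0]-K[0,2])/K[0,0],(u[:,1]-K[1,2])/K[1,1],np.ones(len(u))],-1)@r['pose'][:3,:3].T
    o=r['pose'][:3,3]; return o+d*((h-o[2])/d[:,2])[:,None]
E
python3 - <<'E'
from h import *
np.set_printoptions(precision=4,suppress=True)
r=pickle.load(open('top.pkl','rb'))
W,ok=cloud(r)
g=r['img'].max(2)
# V base edges: at each row, first/last dark px
sub=[]
for v in list(range(222,300,3)):
    row=g[v,190:250].astype(float)
    dk=np.where(row<62)[0]
    sub.append((v,190+dk.min(),190+dk.max()))
sub=np.array(sub)
L=plane(r,np.c_[sub[:,1]-.5,sub[:,0]],.012);R=plane(r,np.c_[sub[:,2]+.5,sub[:,0]],.012)
for nm,E in(('L',L),('R',R)):
    k=np.polyfit(E[:,0],E[:,1],1); res=E[:,1]-np.polyval(k,E[:,0]); q=abs(res)<.003
    k=np.polyfit(E[q,0],E[q,1],1); print(nm,np.degrees(np.arctan(k[0])),np.polyval(k,.59),q.sum(),len(q))
for cam in('top','scene'):
    r=pickle.load(open(cam+'.pkl','rb'));W,ok=cloud(r)
    m=ok&(abs(W[...,0]-.6)<.15)&(abs(W[...,1]-.212)<.06)
    for lo,hi in((.009,.016),(.04,.055),(.1,.109)):
        p=W[m&(W[...,2]>lo)&(W[...,2]<hi)].astype(np.float32)
        print(cam,lo,len(p),cv2.minAreaRect(p[:,:2].copy()))
    # rail top axis fit: mean y by x bins
    p=W[m&(W[...,2]>.028)&(W[...,2]<.056)&(W[...,0]<.605)]
    xs=np.arange(.5,.6,.01); ys=[(lambda s:(s.min()+s.max())/2)(p[abs(p[:,0]-x)<.005][:,1]) for x in xs]
    k=np.polyfit(xs,ys,1);print('rail',np.degrees(np.arctan(k[0])),np.polyval(k,.59),np.round(ys,4))
r=pickle.load(open('top.pkl','rb'))
def T(p):return np.round(w2px(r,np.array(p)),1)
E
```

```text
L -7.3101927053775375 0.24714162570329332 8 26
R -2.2819710726555416 0.17491531628363116 23 26
top 0.009 1253 ((0.6001651287078857, 0.21422934532165527), (0.0766252651810646, 0.21892166137695312), 87.69011688232422)
top 0.04 707 ((0.6069226264953613, 0.21581637859344482), (0.06899357587099075, 0.22328241169452667), 79.23991394042969)
top 0.1 231 ((0.626833438873291, 0.2127506285905838), (0.07023929059505463, 0.01505790464580059), 87.49319458007812)
rail -2.3375511086027756 0.21479869431165782 [0.2187 0.2183 0.217  0.2172 0.2171 0.216  0.2164 0.216  0.2145 0.2151]
scene 0.009 542 ((0.6078554391860962, 0.18804647028446198), (0.2266732156276703, 0.07304412126541138), 10.545762062072754)
scene 0.04 404 ((0.610838770866394, 0.21368595957756042), (0.07230596989393234, 0.22912117838859558), 79.7784423828125)
scene 0.1 112 ((0.6273687481880188, 0.21292676031589508), (0.07381541281938553, 0.018013449385762215), 88.76200866699219)
rail -3.9533924358972476 0.21184769721162244 [0.2162 0.217  0.2157 0.2183 0.2154 0.2174 0.2134 0.2139 0.2141 0.2081]
```

Request:
send_rows(targets=[[0.026,-0.04,0,-0.35,0],[0.026,-0.04,0,-0.35,0],[0.026,-0.04,0,-0.35,0],[0.026,-0.04,0,-0.35,0],[0.026,-0.04,0,-0.35,0],[0.026,-0.04,0,-0.35,0],[0.026,-0.04,0,-0.35,0],[0.026,-0.04,0,-0.35,0],[0.026,-0.04,0,-0.35,0],[0.026,-0.04,0,-0.35,0],[0.026,-0.04,0,-0.35,0],[0.026,-0.04,0,-0.35,0]], newtons=40)

```text
clock: 2.2
tcp_pos: [0.4455, 0.0776, 0.2317]
orientation: [0.0, 0.807, 0.591, 0.001]
wrist_force: [0.4, 0.6, -0.2]
finger_gap: 0.0852
```

Request:
send_rows(targets=[[0.026,-0.04,0,-0.35,0],[0.026,-0.04,0,-0.35,0],[0.026,-0.04,0,-0.35,0],[0.026,-0.04,-0.02,-0.35,0],[0.026,-0.04,-0.02,-0.35,0],[0,0,-0.02,0,0],[0,0,0,0,0],[0,0,0,0,0]])

```text
clock: 3.0
tcp_pos: [0.5723, -0.1174, 0.1726]
orientation: [-0.001, 0.816, 0.579, -0.0]
wrist_force: [0.4, 0.2, 0.6]
finger_gap: 0.0857
```

```bash
cat >> h.py <<'E'
from scipy.spatial.transform import Rotation as Ro
def toolT(s):
    q=s['orientation'];T=np.eye(4);T[:3,:3]=Ro.from_quat([q[1],q[2],q[3],q[0]]).as_matrix();T[:3,3]=s['tcp_pos'];return T
def wcloud(fn=None):
    s=monitor.get_state(); r=snap('wrist',fn)
    z=r['z_map'].astype(float);K=r['camera_matrix'];v,u=np.mgrid[:480,:640]
    a=(u-K[0,2])/K[0,0];b=(v-K[1,2])/K[1,1];th=np.hypot(a,b);k=np.where(th>1e-9,np.tan(np.minimum(th,1.5))/np.maximum(th,1e-9),1)
    P=np.stack([a*k*z,b*k*z,z,np.ones_like(z)],-1)
    T=toolT(s)@r['T_tool_cam'];return (P@T.T)[...,:3],(z>0)&(th<1.4),s,r
def jaw(s): 
    x=toolT(s)[:3,0];return np.degrees(np.arctan2(x[1],x[0]))
E
python3 - <<'E'
from h import *
np.set_printoptions(precision=4,suppress=True)
W,ok,s,r=wcloud('w1.png');print(s['tcp_pos'],jaw(s),s['joint_pos'],s['wrist_force'])
m=ok&(abs(W[...,0]-.577)<.08)&(abs(W[...,1]+.123)<.06)&(W[...,2]>.052)&(W[...,2]<.09)
p=W[m]; c=p[:,:2].mean(0); U,S,V=np.linalg.svd(p[:,:2]-c); d=V[0]*np.sign(V[0][0]);t=(p[:,:2]-c)@d;n=(p[:,:2]-c)@np.array([-d[1],d[0]])
print(len(p),c,np.degrees(np.arctan2(d[1],d[0])),t.min(),t.max(),n.min(),n.max(),'ctr',c+d*(t.min()+t.max())/2+np.array([-d[1],d[0]])*(n.min()+n.max())/2,np.percentile(p[:,2],[95,99]))
for n in('tube_center','cradle'):print(n,[(np.round(q['xyz'],4),round(q['conf'],2)) for q in eyes.tip_of(n,'wrist')])
E
```

```text
[ 0.5723 -0.1174  0.1726] 70.71811938347271 [-0.3398  0.3546 -0.0402  1.1777  0.0002 -0.0033] [0.3968 0.1752 0.5906]
7705 [ 0.5718 -0.1205] -19.615346005434727 -0.04933143773750814 0.0614184306690568 -0.019938538719898407 0.019770977152799928 ctr [ 0.5775 -0.1226] [0.0707 0.0713]
tube_center [(array([ 0.5783, -0.1246,  0.0467]), 0.96), (array([ 0.558 , -0.2619,  0.0189]), 0.76), (array([0.5713, 0.0287, 0.0212]), 0.56), (array([ 0.4105, -0.0906,  0.0164]), 0.56)]
cradle [(array([0.5919, 0.2118, 0.0034]), 0.22)]
```

View pics/w1.png

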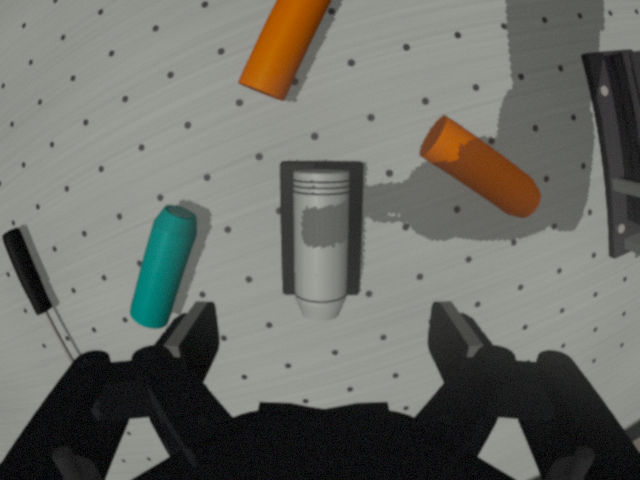

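The tube lies between the open fingers, with its rings at (320,183) and nose at (320,310). Its centre is (0.5775, -0.1226) and its yaw -19.6°, so I'm descending to grasp.

Request:
send_rows(targets=[[0.005,-0.005,-0.03,-0.3,0],[0,0,-0.03,0,0],[0,0,-0.03,0,0],[0,0,-0.03,0,0],[0,0,-0.02,0,0],[0,0,0,0,0],[0,0,0,0,100],[0,0,0,0,160],[0,0,0,0,255],[0,0,0,0,255],[0,0,0,0,255],[0,0,0,0,255]], newtons=40)

```text
clock: 4.35
tcp_pos: [0.5798, -0.1222, 0.0348]
orientation: [0.001, 0.817, 0.577, 0.002]
wrist_force: [1.4, 5.2, 5.5]
finger_gap: 0.039
```

```bash
python3 - <<'E'
from h import *
s=monitor.get_state();print(s['tcp_pos'],jaw(s),s['wrist_force'],s['finger_gap'])
E
```

```text
[ 0.57984532 -0.12216789  0.0347557 ] 70.46316924683136 [1.44100098 5.19608136 5.48902324] 0.03896881084492035
```

Request:
send_rows(targets=[[0,0,0.01,0,255],[0,0,0.02,0,255],[0,0,0.04,0,255],[0,0,0.04,0,255],[0,0,0.02,0,255],[0,0.03,0,2,255],[0,0.04,0,2,255],[-0.005,0.04,0,2,255],[-0.005,0.04,0,2,255],[-0.005,0.04,0,2,255],[-0.005,0.04,0,2,255],[0,0.04,0,2,255]])

```text
clock: 5.55
tcp_pos: [0.5567, 0.1483, 0.1632]
orientation: [0.0, 0.74, 0.672, -0.001]
wrist_force: [-0.4, -0.2, -2.6]
finger_gap: 0.0388
```

Request:
send_rows(targets=[[0,0.04,0,2,255],[0,0.03,0,1.2,255],[0,0,0,0,255],[0,0,0,0,255],[0,0,0,0,255]])

```text
clock: 6.05
tcp_pos: [0.5578, 0.2162, 0.1627]
orientation: [0.0, 0.722, 0.692, -0.0]
wrist_force: [0.3, -0.3, -3.0]
finger_gap: 0.0392
```

```bash
cat > chk.py <<'E'
from h import *
import sys
np.set_printoptions(precision=4,suppress=True)
tag=sys.argv[1]
s=monitor.get_state();print('tcp',s['tcp_pos'],'jaw',jaw(s),s['wrist_force'],s['finger_gap'])
W,ok,s,r=wcloud('w%s.png'%tag)
snap('top','t%s.png'%tag); q=snap('scene','s%s.png'%tag)
cv2.imwrite('pics/sc%s.png'%tag,cv2.resize(q['img'][120:300,300:500,::-1],None,fx=3.2,fy=3.2,interpolation=cv2.INTER_CUBIC))
for c in('wrist','top','scene'):
  for n in('tube_center','groove','bridge','stop_plate'):print(c,n,[(np.round(q['xyz'],4),round(q['conf'],2)) for q in eyes.tip_of(n,c) if abs(q['xyz'][1]-.21)<.06])
np.save('w%s.npy'%tag,np.where(ok[...,None],W,np.nan))
E
python3 chk.py 2
```

```text
tcp [0.5578 0.2162 0.1627] jaw 87.55425750699679 [ 0.3317 -0.3227 -3.0369] 0.03921429700201782
wrist tube_center [(array([0.5579, 0.2157, 0.1755]), 0.72)]
wrist groove []
wrist bridge []
wrist stop_plate []
top tube_center [(array([0.5572, 0.219 , 0.1785]), 0.97)]
top groove [(array([0.5928, 0.2164, 0.0612]), 0.7)]
top bridge [(array([0.6265, 0.2139, 0.0594]), 0.94), (array([ 0.5933,  0.2099, -0.0012]), 0.27)]
top stop_plate [(array([0.6999, 0.2065, 0.0566]), 0.86)]
scene tube_center [(array([0.5542, 0.2139, 0.1749]), 0.65)]
scene groove [(array([0.5884, 0.2139, 0.0604]), 0.73)]
scene bridge [(array([0.626 , 0.2149, 0.0598]), 0.6)]
scene stop_plate [(array([0.7024, 0.208 , 0.0609]), 0.83)]
```

View pics/w2.png

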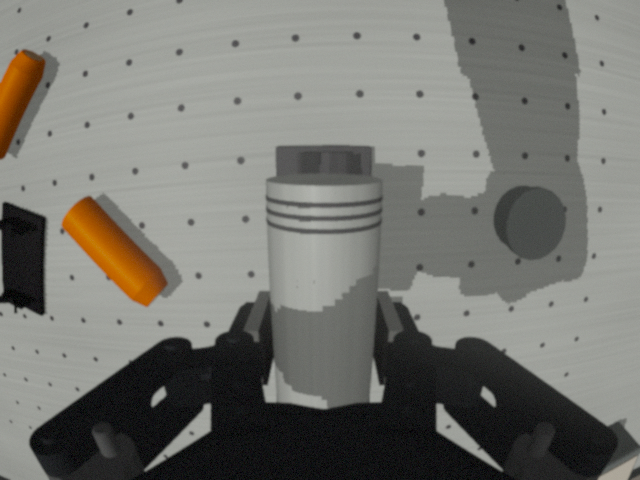

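View pics/sc2.png

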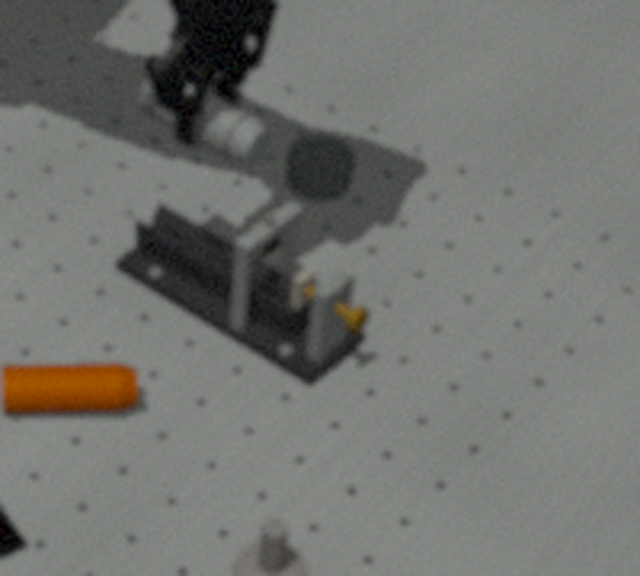

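```bash
python3 - <<'E'
import numpy as np
np.set_printoptions(precision=4,suppress=True)
W=np.load('w2.npy').reshape(-1,3);W=W[~np.isnan(W[:,0])]
m=(abs(W[:,1]-.215)<.03)&(W[:,2]>.17)&(W[:,2]<.21)&(W[:,0]<.545)
p=W[m];print(len(p),p.min(0),p.max(0))
for x in np.arange(.505,.545,.005):
    q=p[abs(p[:,0]-x)<.003]
    if len(q)>20: print('tube',x,(q[:,1].min()+q[:,1].max())/2,np.ptp(q[:,1]),np.percentile(q[:,2],98))
for lo,hi in((.008,.017),(.035,.055)):
    m=(abs(W[:,1]-.215)<.06)&(W[:,2]>lo)&(W[:,2]<hi)&(W[:,0]<.545)&(W[:,0]>.47)
    p=W[m];print(lo,len(p),p.min(0),p.max(0))
    for x in np.arange(.49,.53,.003):
        q=p[abs(p[:,0]-x)<.002]
        if len(q)>10: print(x,q[:,1].min(),q[:,1].max(),(q[:,1].min()+q[:,1].max())/2)
E
```

```text
16101 [0.4995 0.185  0.17  ] [0.545  0.2448 0.21  ]
tube 0.505 0.21754621250021083 0.03898803422789332 0.19905478023694692
tube 0.51 0.21760219030931105 0.040227125677206016 0.19900465130385667
tube 0.515 0.21745363265459622 0.03956751857823096 0.19895929789349096
tube 0.52 0.21736951333346277 0.03939927993596401 0.19889723433016643
tube 0.525 0.21694935835552792 0.039662854415575405 0.1987673391816208
tube 0.53 0.21662955450029897 0.03879083692750185 0.1988817862702997
tube 0.535 0.21637772995696758 0.039349160101419284 0.19878682609151405
tube 0.54 0.21123343399281178 0.04905957244999476 0.20831810327610215
tube 0.545 0.21491886137595018 0.05979999243895265 0.20971586978144377
0.008 1595 [0.4898 0.1793 0.0093] [0.5169 0.2555 0.0146]
0.49 0.17975541922290933 0.2224180299698617 0.20108672459638552
0.493 0.17965254535713113 0.2554770235883166 0.21756478447272387
0.496 0.17934077652537708 0.2554653078261132 0.21740304217574513
0.499 0.1793383681207748 0.2553749317632305 0.21735664994200266
0.502 0.1801432766565862 0.2552191500527692 0.2176812133546777
0.505 0.17986071135029766 0.2552191500527692 0.21753993070153343
0.508 0.17973282528722462 0.2552454786573398 0.21748915197228222
0.511 0.17952321361822168 0.25523095926128936 0.2173770864397555
0.514 0.17952704007738382 0.254302894382551 0.2169149672299674
0.517 0.24139016935389856 0.25414784303785626 0.2477690061958774
0.035 854 [0.4954 0.1989 0.0351] [0.5117 0.2357 0.0489]
0.496 0.19939939643953963 0.23570769882532852 0.21755354763243406
0.499 0.19926443469498537 0.23568569480319368 0.2174750647490895
0.502 0.19913745543719466 0.2356145387048795 0.21737599707103708
0.505 0.1988875150269776 0.2355901939363059 0.21723885448164176
0.508 0.1988875150269776 0.2354358895958337 0.21716170231140564
0.511 0.19959796915709166 0.2353177869914682 0.2174578780742799
```

Request:
send_rows(targets=[[0,0,-0.03,0,255],[0,0,-0.03,0,255],[0,0,-0.03,0,255],[0,0,-0.015,0,255],[0,0,-0.007,0,255],[0,0,0,0,255],[0,0,0,0,255]])

```text
clock: 7.5
tcp_pos: [0.5587, 0.2174, 0.0516]
orientation: [0.0, 0.722, 0.692, 0.001]
wrist_force: [0.1, 0.0, -2.5]
finger_gap: 0.039
```

Request:
send_rows(targets=[[0,0,-0.001,0,255],[0,0,-0.001,0,255],[0,0,-0.001,0,255],[0,0,-0.001,0,255],[0,0,0,0,255],[0,0,0,0,255]])

```text
clock: 8.1
tcp_pos: [0.5579, 0.2172, 0.0466]
orientation: [-0.0, 0.722, 0.692, -0.0]
wrist_force: [0.8, 0.7, -2.8]
finger_gap: 0.039
```

Request:
send_rows(targets=[[0,0,-0.001,0,255],[0,0,-0.001,0,255],[0,0,0,0,255],[0,0,0,0,255]])

```text
clock: 8.5
tcp_pos: [0.5583, 0.2165, 0.0452]
orientation: [0.001, 0.722, 0.692, -0.0]
wrist_force: [-1.0, -5.7, 5.3]
finger_gap: 0.0388
```

Request:
send_rows(targets=[[0,0,-0.0005,0,255],[0,0,-0.0005,0,255],[0,0,0,0,255],[0,0,0,0,255]])

```text
clock: 8.9
tcp_pos: [0.5584, 0.2164, 0.0451]
orientation: [0.001, 0.722, 0.692, 0.0]
wrist_force: [-2.9, -5.5, 10.9]
finger_gap: 0.0389
```

Request:
send_rows(targets=[[0,-0.001,0.001,0,255],[0,0,0,0,255],[0,0,0,0,200],[0,0,0,0,100],[0,0,0,0,40],[0,0,0,0,40],[0,0,0,0,0],[0,0,0,0,0],[0,0,0.03,0,0],[0,0,0.05,0,0],[0,0,0.04,0,0],[0,0,0,0,0]])

```text
clock: 10.1
tcp_pos: [0.5617, 0.2172, 0.1714]
orientation: [0.003, 0.722, 0.692, 0.005]
wrist_force: [1.4, 0.9, -1.3]
finger_gap: 0.0854
```

```bash
python3 chk.py 3; python3 - <<'E'
import numpy as np
np.set_printoptions(precision=4,suppress=True)
W=np.load('w3.npy').reshape(-1,3);W=W[~np.isnan(W[:,0])]
p=W[(abs(W[:,1]-.215)<.022)&(W[:,2]>.06)&(W[:,2]<.095)&(W[:,0]<.6)]
print(len(p),p.min(0),p.max(0))
for x in np.arange(.495,.6,.008):
    q=p[abs(p[:,0]-x)<.004]
    if len(q)>20: print('tube',round(x,3),(q[:,1].min()+q[:,1].max())/2,np.ptp(q[:,1]),np.percentile(q[:,2],98))
E
```

```text
tcp [0.5617 0.2172 0.1714] jaw 87.6170003722925 [ 1.369   0.8621 -1.287 ] 0.08538626314968817
wrist tube_center [(array([0.5562, 0.2139, 0.0538]), 0.57)]
wrist groove []
wrist bridge [(array([0.6285, 0.2112, 0.059 ]), 0.95)]
wrist stop_plate [(array([0.6969, 0.2115, 0.0628]), 0.73)]
top tube_center [(array([0.5582, 0.2191, 0.0584]), 0.79)]
top groove [(array([0.5933, 0.2144, 0.0638]), 0.96)]
top bridge [(array([0.6288, 0.2159, 0.0582]), 0.56)]
top stop_plate [(array([0.6994, 0.2075, 0.0571]), 0.76)]
scene tube_center [(array([0.5538, 0.2148, 0.0569]), 0.63)]
scene groove [(array([0.5867, 0.2149, 0.0609]), 0.85)]
scene bridge [(array([0.6258, 0.2139, 0.0626]), 0.92)]
scene stop_plate [(array([0.6948, 0.2097, 0.059 ]), 0.58)]
8144 [0.5001 0.1942 0.0604] [0.6    0.2368 0.0823]
tube 0.503 0.21740437094809073 0.03881044827410915 0.08106894093362442
tube 0.511 0.21679683345244682 0.04001745326006176 0.08139146393046033
tube 0.519 0.21687829918930607 0.03923143967999357 0.08112727796357683
tube 0.527 0.21604088430893867 0.03871266229992687 0.0811443138049122
tube 0.535 0.21571370598200995 0.03916062091187125 0.08085181126177975
tube 0.543 0.21574454428162376 0.04010367386701677 0.0810707330709826
tube 0.551 0.2158971493012136 0.039763002390550584 0.08119575706501392
tube 0.559 0.21467816590973354 0.03849362819653929 0.08112341588715857
tube 0.567 0.2142879596047083 0.03889844416261093 0.08115645439227209
tube 0.575 0.21392819453896444 0.039374819273988254 0.08102749973025256
tube 0.583 0.21407437481919794 0.03885172562803965 0.08103518286198998
tube 0.591 0.21386667049938793 0.03926010001655739 0.0811634239350161
tube 0.599 0.21351344974269382 0.03766882081174569 0.08078539629071609
```

View pics/w3.png

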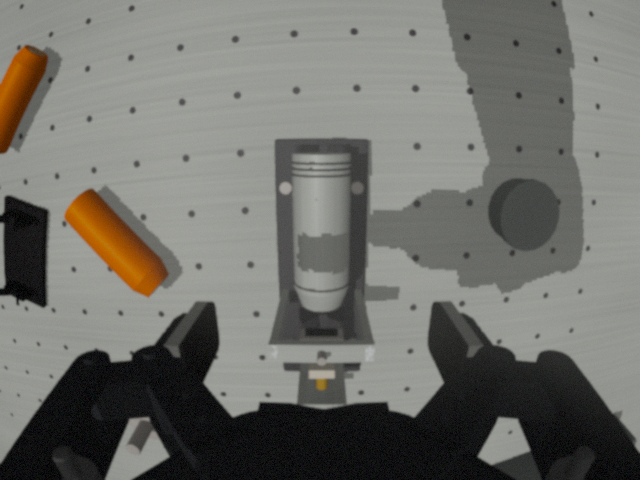

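View pics/sc3.png

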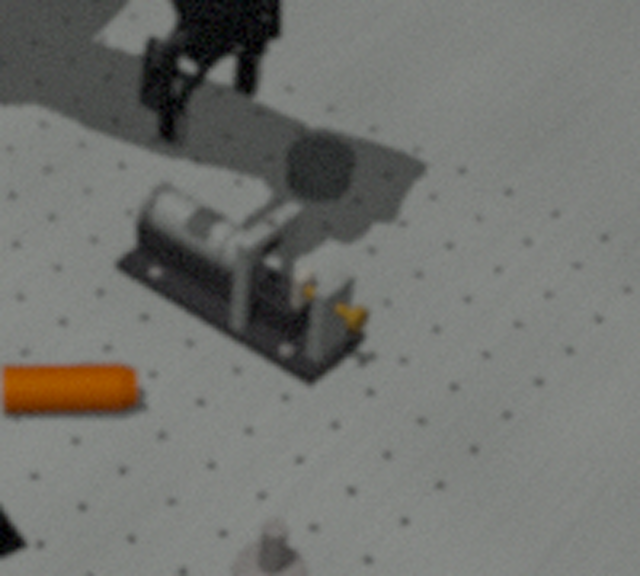

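The tube lies level in the groove, nose at (320,300) just short of the bridge, rings at the rear. Next I'll go behind it with shut fingers to push it along the groove.

Request:
send_rows(targets=[[-0.03,0,0,0,255],[-0.04,0.001,0,0,255],[-0.03,0.001,0,0,255],[0,0,0,0,255],[0,0,0,0,255],[0,0,-0.03,0,255],[0,0,-0.03,0,255],[0,0,-0.03,0,255],[0,0,-0.02,0,255],[0,0,-0.008,0,255],[0,0,0,0,255],[0,0,0,0,255]])

```text
clock: 12.05
tcp_pos: [0.4592, 0.2184, 0.0474]
orientation: [0.0, 0.722, 0.692, 0.001]
wrist_force: [0.7, 0.6, -0.3]
finger_gap: 0.0001
```

```bash
python3 chk.py 4
```

```text
tcp [0.4592 0.2184 0.0474] jaw 87.59717080572229 [ 0.6623  0.5724 -0.2568] 0.00011786205584993281
wrist tube_center []
wrist groove []
wrist bridge []
wrist stop_plate []
top tube_center [(array([0.5553, 0.2179, 0.06  ]), 0.94)]
top groove [(array([0.5932, 0.2156, 0.06  ]), 0.98)]
top bridge [(array([0.6251, 0.2148, 0.0593]), 0.97)]
top stop_plate [(array([0.7017, 0.2114, 0.0564]), 0.82)]
scene tube_center [(array([0.5561, 0.2139, 0.0585]), 0.91)]
scene groove [(array([0.5886, 0.2099, 0.0566]), 0.68)]
scene bridge [(array([0.6232, 0.2141, 0.0621]), 0.87)]
scene stop_plate [(array([0.6982, 0.2105, 0.0612]), 0.79)]
```

View pics/sc4.png

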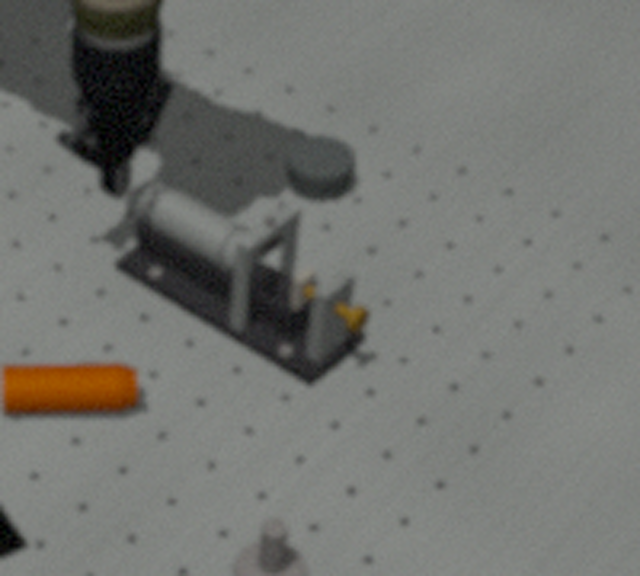

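View pics/w4.png

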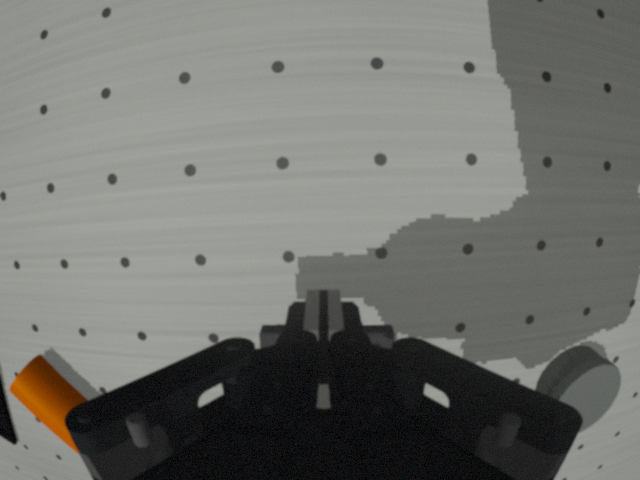

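Request:
send_rows(targets=[[0,0,0.005,0,255],[0.01,0,0,0,255],[0.01,-0.001,0,0,255],[0.004,0,0,0,255],[0.002,0,0,0,255],[0,0,0,0,255]])

```text
clock: 13.4
tcp_pos: [0.4842, 0.2171, 0.0514]
orientation: [-0.0, 0.722, 0.692, -0.0]
wrist_force: [0.2, 0.4, -0.2]
finger_gap: 0.0001
```

Request:
send_rows(targets=[[0.001,0,0,0,255],[0.001,0,0,0,255],[0.001,0,0,0,255],[0.001,0,0,0,255],[0.001,0,0,0,255],[0,0,0,0,255]])

```text
clock: 14.0
tcp_pos: [0.4891, 0.2172, 0.0517]
orientation: [0.0, 0.722, 0.692, 0.0]
wrist_force: [0.0, -0.7, 0.2]
finger_gap: -0.0001
```

```bash
python3 - <<'E'
from h import *
np.set_printoptions(precision=4,suppress=True)
c,s_=np.cos(np.radians(-2.3)),np.sin(np.radians(-2.3))
def V(p): d=p-np.array([.590,.2146,0]); return np.c_[d[:,0]*c+d[:,1]*s_,-d[:,0]*s_+d[:,1]*c,d[:,2]]
for cam in('top','scene'):
    r=snap(cam);W,ok=cloud(r)
    p=W[ok].reshape(-1,3);im=r['img'][ok].reshape(-1,3);q=V(p)
    m=(q[:,0]>44)|((q[:,0]>.044)&(q[:,0]<.1)&(abs(q[:,1])<.013)&(q[:,2]>.045)&(q[:,2]<.082))
    o=np.argsort(q[m][:,0])
    print(cam,m.sum());print(np.c_[q[m][o],im[m][o]][:60:2])
W=np.load('w3.npy');r=pickle.load(open('wrist.pkl','rb'))
q=V(W.reshape(-1,3));m=(q[:,0]>.044)&(q[:,0]<.1)&(abs(q[:,1])<.012)&(q[:,2]>.06)&(q[:,2]<.08)
print('w3',m.sum());o=np.sort(q[m][:,0]);print(np.percentile(o,[0,2,10,25,50,75,90,100]),np.histogram(q[m][:,0],bins=np.arange(.044,.102,.002)))
m2=m&(q[:,2]>.07);print(np.histogram(q[m2][:,0],bins=np.arange(.044,.102,.002))[0])
E
```

```text
top 112
[[  0.0603  -0.013    0.0454  74.      76.      75.    ]
 [  0.0692  -0.0125   0.0459  22.      22.      23.    ]
 [  0.0721   0.0021   0.0507  39.      38.      36.    ]
 [  0.0724  -0.0043   0.0501  37.      36.      34.    ]
 [  0.0725   0.0073   0.0571  43.      42.      38.    ]
 [  0.0727  -0.0075   0.0659  56.      53.      49.    ]
 [  0.0728   0.0058   0.0644  53.      50.      46.    ]
 [  0.0729   0.0063   0.0723  71.      67.      62.    ]
 [  0.0729  -0.0012   0.0563  49.      47.      43.    ]
 [  0.073    0.0055   0.0556  48.      46.      42.    ]
 [  0.073    0.0096   0.0464  35.      33.      34.    ]
 [  0.0731   0.0007   0.0471  37.      36.      34.    ]
 [  0.0731  -0.0067   0.0725  82.      78.      71.    ]
 [  0.0732  -0.0044   0.072   82.      78.      70.    ]
 [  0.0733  -0.0031   0.0549  48.      47.      43.    ]
 [  0.0734   0.0045   0.0706  80.      76.      69.    ]
 [  0.0735  -0.002    0.0708  82.      78.      71.    ]
 [  0.0735   0.0024   0.0704  81.      78.      71.    ]
 [  0.0738   0.004    0.0525  49.      46.      42.    ]
 [  0.073
[... 2215 characters left out ...]
07.    ]
 [  0.0825  -0.0032   0.0683  96.      86.      66.    ]
 [  0.0826  -0.0127   0.0747  94.      90.      83.    ]]
w3 523
[0.0714 0.0723 0.0728 0.0733 0.0765 0.0906 0.0973 0.1   ] (array([  0,   0,   0,   0,   0,   0,   0,   0,   0,   0,   0,   0,   0,
         3, 191,  60,  43,  51,  32,   1,   0,   0,   7,  18,  25,  21,
        23,  48]), array([0.044, 0.046, 0.048, 0.05 , 0.052, 0.054, 0.056, 0.058, 0.06 ,
       0.062, 0.064, 0.066, 0.068, 0.07 , 0.072, 0.074, 0.076, 0.078,
       0.08 , 0.082, 0.084, 0.086, 0.088, 0.09 , 0.092, 0.094, 0.096,
       0.098, 0.1  ]))
[  0   0   0   0   0   0   0   0   0   0   0   0   0   1 120  59  43  51
  32   1   0   0   0   0   0   0   0  23]
```

Request:
send_rows(targets=[[0.0015,0,0,0,255],[0.0015,0,0,0,255],[0.0015,0,0,0,255],[0.0015,0,0,0,255],[0.0015,0,0,0,255],[0.0015,0,0,0,255],[0.0015,-0.0005,0,0,255],[0.0015,0,0,0,255]])

```text
clock: 14.9
tcp_pos: [0.5012, 0.2168, 0.0516]
orientation: [-0.0, 0.722, 0.692, 0.0]
wrist_force: [-1.1, 0.6, 0.6]
finger_gap: 0.0
```

Request:
send_rows(targets=[[0.001,0,0,0,255],[0.001,0,0,0,255],[0.001,0,0,0,255],[0.001,0,0,0,255],[0.001,-0.0005,0,0,255],[0.001,0,0,0,255],[0.001,0,0,0,255],[0,0,0,0,255]])

```text
clock: 15.7
tcp_pos: [0.5082, 0.2162, 0.0517]
orientation: [0.0, 0.722, 0.692, 0.0]
wrist_force: [-0.7, 0.2, 0.3]
finger_gap: 0.0001
```

```bash
python3 chk.py 5
```

```text
tcp [0.5082 0.2162 0.0517] jaw 87.60650585573175 [-0.6923  0.1989  0.3364] 7.945998787734434e-05
wrist tube_center []
wrist groove []
wrist bridge []
wrist stop_plate []
top tube_center [(array([0.5735, 0.215 , 0.0599]), 0.86)]
top groove [(array([0.5958, 0.2139, 0.0623]), 0.77)]
top bridge [(array([0.6264, 0.2138, 0.0566]), 0.67)]
top stop_plate [(array([0.6994, 0.2106, 0.0547]), 0.81), (array([0.6267, 0.2135, 0.0568]), 0.21)]
scene tube_center [(array([0.5725, 0.2132, 0.0585]), 0.91)]
scene groove [(array([0.59  , 0.2141, 0.0589]), 0.79)]
scene bridge [(array([0.6244, 0.2129, 0.0614]), 0.75)]
scene stop_plate [(array([0.695 , 0.2108, 0.0597]), 0.59)]
```

View pics/sc5.png

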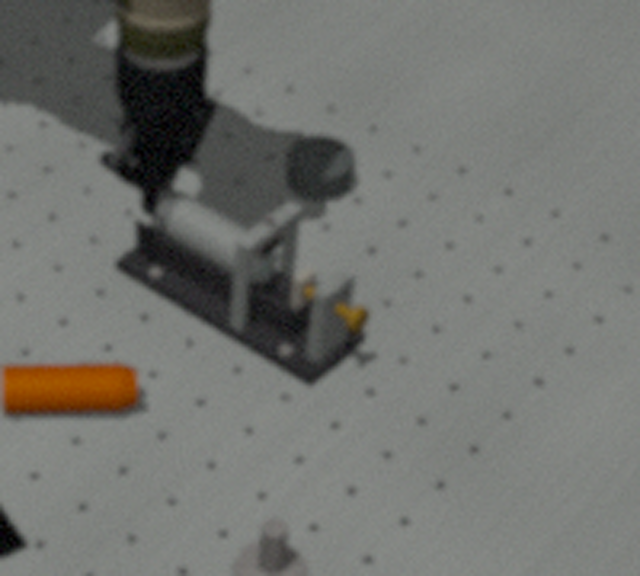

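The tube is sliding along the groove (centre about x = 0.573), its nose about to meet the roller. Continuing through the wedge.

Request:
send_rows(targets=[[0.001,0,0,0,255],[0.001,0,0,0,255],[0.001,0,0,0,255],[0.001,0,0,0,255],[0.001,0,0,0,255],[0,0,0,0,255]])

```text
clock: 17.05
tcp_pos: [0.5123, 0.2161, 0.0515]
orientation: [-0.0, 0.722, 0.692, -0.0]
wrist_force: [-3.7, -1.6, 2.7]
finger_gap: 0.0
```

Request:
send_rows(targets=[[0.001,0,0,0,255],[0.001,0,0,0,255],[0.001,0,0,0,255],[0.001,-0.0005,0,0,255],[0,0,0,0,255]])

```text
clock: 17.55
tcp_pos: [0.5173, 0.2159, 0.0516]
orientation: [-0.0, 0.722, 0.692, 0.0]
wrist_force: [-2.4, 0.4, 0.3]
finger_gap: 0.0001
```

Request:
send_rows(targets=[[0.001,0,0,0,255],[0.001,0,0,0,255],[0.001,0,0,0,255],[0.001,0,0,0,255],[0,0,0,0,255]])

```text
clock: 18.05
tcp_pos: [0.5215, 0.2157, 0.0517]
orientation: [0.0, 0.722, 0.692, 0.0]
wrist_force: [-1.4, -0.2, -1.2]
finger_gap: -0.0001
```

Request:
send_rows(targets=[[0.001,0,0,0,255],[0.001,0,0,0,255],[0.001,0,0,0,255],[0.001,0,0,0,255],[0.001,0,0,0,255],[0,0,0,0,255]])

```text
clock: 18.65
tcp_pos: [0.5262, 0.2156, 0.0517]
orientation: [0.0, 0.722, 0.692, 0.0]
wrist_force: [-2.5, -0.5, -0.8]
finger_gap: 0.0002
```

Request:
send_rows(targets=[[0.001,-0.0005,0,0,255],[0.001,0,0,0,255],[0.001,0,0,0,255],[0.001,0,0,0,255],[0,0,0,0,255]])

```text
clock: 19.15
tcp_pos: [0.5302, 0.2152, 0.0517]
orientation: [0.0, 0.722, 0.692, 0.0]
wrist_force: [-1.0, 0.3, -1.0]
finger_gap: 0.0002
```

```bash
python3 - <<'E'
from h import *
np.set_printoptions(precision=4,suppress=True)
s=monitor.get_state();print(s['tcp_pos'],s['wrist_force'])
for c in('top','scene'):
    r=snap(c)
    if c=='scene': cv2.imwrite('pics/sc6.png',cv2.resize(r['img'][160:260,320:440,::-1],None,fx=6,fy=6,interpolation=cv2.INTER_CUBIC))
    print([(np.round(q['xyz'],4),round(q['conf'],2)) for q in eyes.tip_of('tube_center',c) if abs(q['xyz'][1]-.21)<.06])
E
```

```text
[0.5302 0.2152 0.0517] [-1.0069  0.2965 -1.0329]
[(array([0.5948, 0.2147, 0.0614]), 0.9)]
[(array([0.5946, 0.2102, 0.0589]), 0.71)]
```

View pics/sc6.png

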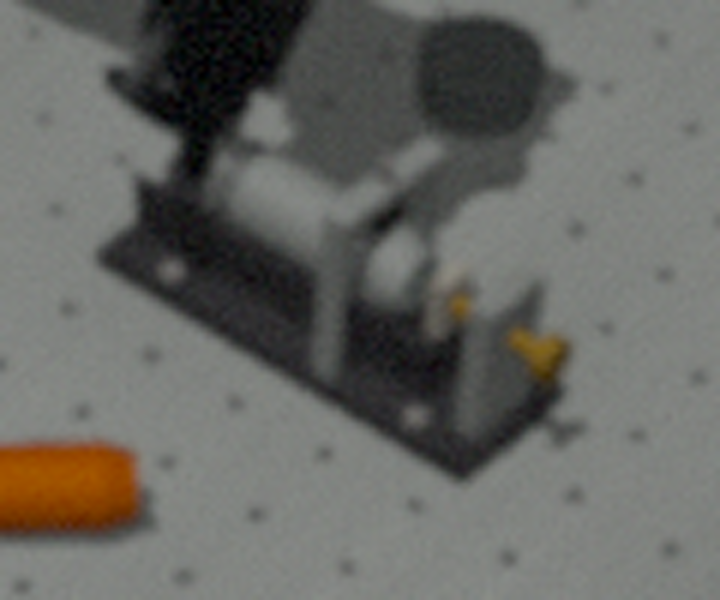

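The nose at (395,270) is through the bridge, with roughly 13 mm to go to the white pad at (440,305).

Request:
send_rows(targets=[[0.001,0,0,0,255],[0.001,0,0,0,255],[0.001,0,0,0,255],[0.001,0,0,0,255],[0.001,0,0,0,255],[0,0,0,0,255]])

```text
clock: 19.95
tcp_pos: [0.5352, 0.2151, 0.0517]
orientation: [0.0, 0.722, 0.692, 0.0]
wrist_force: [-2.1, -0.5, -0.1]
finger_gap: -0.0003
```

Request:
send_rows(targets=[[0.001,0,0,0,255],[0.001,0,0,0,255],[0,0,0,0,255]])

```text
clock: 20.25
tcp_pos: [0.5371, 0.2151, 0.0517]
orientation: [0.0, 0.722, 0.692, 0.0]
wrist_force: [-1.9, -1.3, 0.2]
finger_gap: -0.0001
```

Request:
send_rows(targets=[[0.001,0,0,0,255],[0.0005,0,0,0,255],[0,0,0,0,255]])

```text
clock: 20.55
tcp_pos: [0.5385, 0.2151, 0.0517]
orientation: [0.0, 0.722, 0.692, -0.0]
wrist_force: [-1.9, -1.1, 0.1]
finger_gap: 0.0001
```

Request:
send_rows(targets=[[0.001,0,0,0,255],[0,0,0,0,255]])

```text
clock: 20.75
tcp_pos: [0.5395, 0.2151, 0.0517]
orientation: [0.0, 0.722, 0.692, -0.0]
wrist_force: [-2.1, -1.2, 0.2]
finger_gap: -0.0001
```

Request:
send_rows(targets=[[0.001,0,0,0,255],[0,0,0,0,255]])

```text
clock: 20.95
tcp_pos: [0.5406, 0.2152, 0.0517]
orientation: [0.0, 0.722, 0.692, 0.0]
wrist_force: [-2.7, -1.7, 0.1]
finger_gap: -0.0
```

Request:
send_rows(targets=[[0.001,0,0,0,255],[0,0,0,0,255]])

```text
clock: 21.15
tcp_pos: [0.5416, 0.2152, 0.0517]
orientation: [0.0, 0.722, 0.692, 0.0]
wrist_force: [-1.5, -1.9, -0.1]
finger_gap: 0.0002
```

Request:
send_rows(targets=[[0.001,0,0,0,255],[0,0,0,0,255]])

```text
clock: 21.35
tcp_pos: [0.5425, 0.2152, 0.0516]
orientation: [-0.0, 0.722, 0.692, 0.0]
wrist_force: [-2.5, 0.2, 0.4]
finger_gap: -0.0
```

Request:
send_rows(targets=[[0.0005,0,0,0,255],[0,0,0,0,255]])

```text
clock: 21.55
tcp_pos: [0.5425, 0.2152, 0.0516]
orientation: [-0.0, 0.722, 0.692, -0.0]
wrist_force: [-4.1, -1.1, 1.2]
finger_gap: 0.0
```

Request:
send_rows(targets=[[0.0005,0,0,0,255],[0,0,0,0,255]])

```text
clock: 21.75
tcp_pos: [0.5425, 0.2152, 0.0516]
orientation: [-0.001, 0.722, 0.692, -0.001]
wrist_force: [-5.6, -1.0, 2.2]
finger_gap: 0.0003
```

Request:
send_rows(targets=[[0.0003,0,0,0,255],[0,0,0,0,255]])

```text
clock: 21.95
tcp_pos: [0.5425, 0.2152, 0.0516]
orientation: [-0.001, 0.722, 0.692, -0.001]
wrist_force: [-5.8, -1.7, 3.6]
finger_gap: -0.0
```

Request:
send_rows(targets=[[0.0005,0,0,0,255],[0.0005,0,0,0,255],[0,0,0,0,255]])

```text
clock: 22.25
tcp_pos: [0.5425, 0.2151, 0.0516]
orientation: [-0.001, 0.722, 0.692, -0.001]
wrist_force: [-9.0, -0.9, 5.5]
finger_gap: -0.0003
```

Request:
send_rows(targets=[[0.0005,0,0,0,255],[0,0,0,0,255]])

```text
clock: 22.45
tcp_pos: [0.5425, 0.2151, 0.0515]
orientation: [-0.002, 0.721, 0.692, -0.002]
wrist_force: [-11.0, -1.2, 6.4]
finger_gap: 0.0001
```

Request:
send_rows(targets=[[0.0004,0,0,0,255],[0,0,0,0,255],[0,0,0,0,255]])

```text
clock: 22.75
tcp_pos: [0.5425, 0.2151, 0.0516]
orientation: [-0.002, 0.721, 0.692, -0.002]
wrist_force: [-11.4, -1.3, 7.3]
finger_gap: 0.0003
```

Request:
send_rows(targets=[[0,0,0,0,255],[0,0,0,0,255],[0,0,0,0,255],[0,0,0,0,255],[0,0,0,0,255],[0,0,0,0,255]])

```text
clock: 23.35
tcp_pos: [0.5425, 0.2151, 0.0515]
orientation: [-0.002, 0.721, 0.692, -0.002]
wrist_force: [-11.7, -2.0, 7.6]
finger_gap: -0.0003
```

Request:
send_rows(targets=[[0.0005,0,0,0,255],[0,0,0,0,255],[0,0,0,0,255],[0,0,0,0,255],[0,0,0,0,255],[0,0,0,0,255],[0,0,0,0,255]])

```text
clock: 24.05
tcp_pos: [0.5425, 0.2151, 0.0515]
orientation: [-0.002, 0.721, 0.692, -0.002]
wrist_force: [-13.5, -1.1, 8.9]
finger_gap: 0.0
```

Request:
send_rows(targets=[[-0.001,0,0,0,255],[-0.001,0,0,0,255],[-0.002,0,0,0,255],[-0.004,0,0,0,255],[-0.01,0,0,0,255],[-0.03,0,0,0,255],[-0.03,0,0,0,255],[0,0,0.03,0,255],[0,0,0.04,0,255],[0,0,0.04,0,255],[0,0,0,0,255],[0,0,0,0,255]])

```text
clock: 25.25
tcp_pos: [0.469, 0.2156, 0.163]
orientation: [0.001, 0.722, 0.692, 0.002]
wrist_force: [-0.4, -0.1, -0.5]
finger_gap: -0.0
```

```bash
python3 chk.py 7; python3 - <<'E'
from h import *
np.set_printoptions(precision=4,suppress=True)
c,s_=np.cos(np.radians(-2.3)),np.sin(np.radians(-2.3))
def V(p): d=p-np.array([.590,.2146,0]); return np.c_[d[:,0]*c+d[:,1]*s_,-d[:,0]*s_+d[:,1]*c,d[:,2]]
for n in('wrist','top','scene'):
    if n=='wrist': W=np.load('w7.npy').reshape(-1,3);W=W[~np.isnan(W[:,0])]
    else: W,ok=cloud(pickle.load(open(n+'.pkl','rb')));W=W[ok]
    q=V(W.reshape(-1,3)); p=q[(abs(q[:,1])<.024)&(q[:,2]>.06)&(q[:,2]<.09)&(q[:,0]<.1)]
    for x in np.arange(-.05,.08,.008):
        t=p[abs(p[:,0]-x)<.004]
        if len(t)>8: print(n,round(x,3),len(t),round((t[:,1].min()+t[:,1].max())/2,4),round(np.percentile(t[:,2],95),4),end=' | ')
    print()
r=pickle.load(open('top.pkl','rb'));cv2.imwrite('pics/tc7.png',cv2.resize(r['img'][185:315,170:270,::-1],None,fx=4.5,fy=4.5,interpolation=cv2.INTER_CUBIC))
E
```

```text
tcp [0.469  0.2156 0.163 ] jaw 87.62008150645343 [-0.3601 -0.1401 -0.4818] -4.753644801537863e-05
wrist tube_center [(array([0.6095, 0.2105, 0.059 ]), 0.56)]
wrist groove []
wrist bridge []
wrist stop_plate []
top tube_center [(array([0.6104, 0.2157, 0.0599]), 0.91)]
top groove []
top bridge [(array([0.6262, 0.2157, 0.06  ]), 0.74), (array([ 0.5931,  0.2123, -0.0006]), 0.35)]
top stop_plate [(array([0.698 , 0.2104, 0.0564]), 0.85)]
scene tube_center [(array([0.6056, 0.2136, 0.0579]), 0.61)]
scene groove [(array([0.5875, 0.2141, 0.0592]), 0.94)]
scene bridge [(array([0.6259, 0.2118, 0.0631]), 0.72)]
scene stop_plate [(array([0.697 , 0.2069, 0.0625]), 0.74)]
wrist -0.018 35 -0.0049 0.081 | wrist -0.01 94 -0.005 0.0809 | wrist -0.002 106 -0.005 0.0811 | wrist 0.006 78 -0.005 0.0809 | 
top -0.034 84 -0.0 0.0809 | top -0.026 70 -0.0018 0.0813 | top -0.018 68 -0.0012 0.0802 | top -0.01 74 -0.0004 0.0805 | top -0.002 72 -0.0006 0.0813 | top 0.006 64 -0.0016 0.0814 | top 0.014 72 -0.0009 0.0805 | top 0.022 67 0.0003 0.0806 | top 0.03 75 -0.0012 0.0877 | top 0.038 10 -0.0018 0.0772 | top 0.054 57 0.0001 0.0809 | top 0.062 55 -0.0008 0.0799 | top 0.07 45 -0.0014 0.0767 | top 0.078 32 -0.0006 0.077 | 
scene -0.034 24 -0.0061 0.0812 | scene -0.026 33 -0.0064 0.0817 | scene -0.018 39 -0.006 0.0822 | scene -0.01 32 -0.0066 0.0803 | scene -0.002 34 -0.0045 0.0817 | scene 0.006 34 -0.0043 0.0821 | scene 0.014 13 -0.0112 0.0783 | scene 0.038 34 -0.0035 0.0894 | scene 0.046 44 -0.0055 0.0874 | scene 0.054 35 -0.0056 0.0819 | scene 0.062 44 -0.004 0.0798 | scene 0.07 33 -0.0057 0.0797 | scene 0.078 36 -0.0033 0.0771 |
```

View pics/sc7.png

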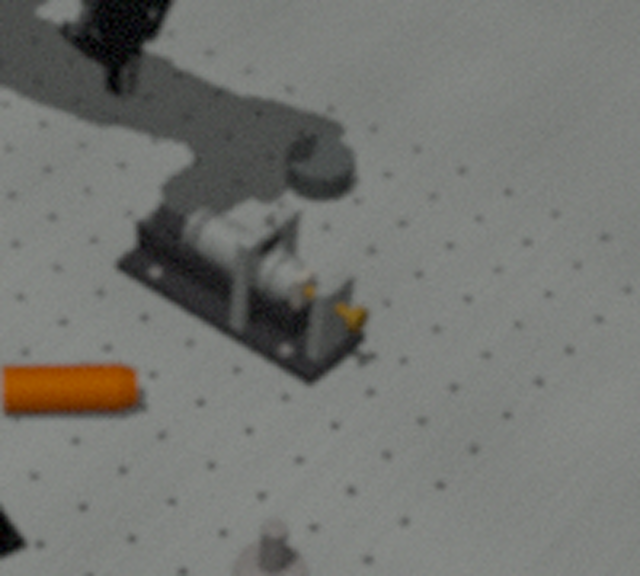

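View pics/tc7.png

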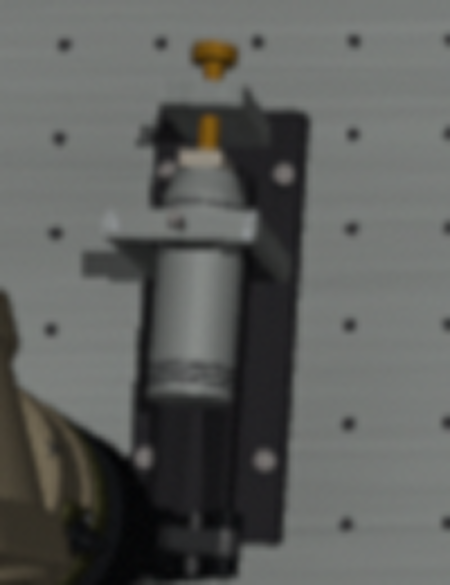

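View pics/w7.png

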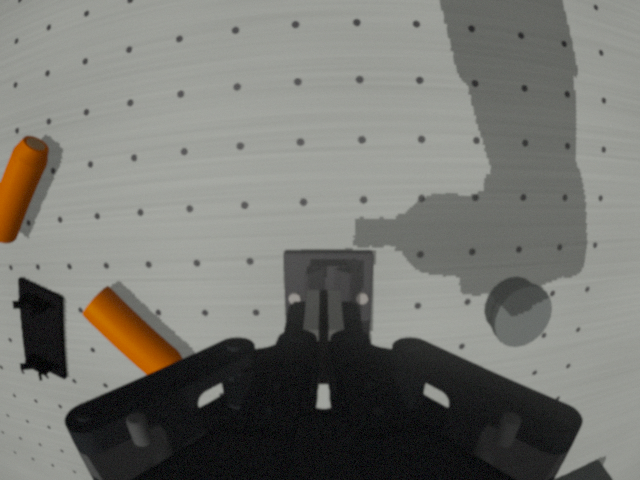

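The nose touches the white pad ((200,158) in the top crop). The tube's upper line is level at 0.081 m along its length, the same as when it was first laid down. The gripper is clear of everything, so I'm handing in.

```bash
python3 -c "
from h import *
print(ticket.hand_in())"
```

```text
the job is handed in; nothing more can be done
None
```

The lens tube is in the V-block groove, nose against the back stop, and the job was handed in at about 25 s of the 72 s allowed.

**What I did:** I gripped the tube across its middle, lifted it out of the cradle and laid it in the groove with the nose just short of the bridge. I then let go, closed the fingers and pushed it from behind, under the roller, until it stopped. The push peaked at 13.5 N at the wrist and stayed between 11 and 13.5 N for just over a second. About 2 N of that was drag while sliding, so roughly 9 to 11.5 N reached the stop. Then I backed off and raised the arm clear.

**Last checks:**
- **Stop:** The tool stopped advancing at x = 0.5425. That is within about 1 mm of where the camera depth put the stop face (V-block x about 73 mm). The pictures show the nose on the pad.
- **Flanks:** The tube's top line is level at about 81 mm along its length. That is about 1 mm above the ideal 80 mm, but it read the same when the tube was first laid in the groove, so I take it as camera error.
- **Disagreement:** The networks' estimates of the tube's centre differ by about 5 mm between cameras (x = 0.6056 to 0.6104). The expected value is 0.608, and their stated accuracy is about 4 mm.
- **Other things on the bench:** The arm touched none of them on purpose, and those still in view in the last pictures look unmoved. I did not re-measure each one, and did not look for the screwdriver or turquoise look-alike again. No force reading suggested a collision.

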